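Set the atomiser-crimping jig: tube gauge to the rider, turret held at the third stop

ROBOT

A 6-joint arm with a two-finger parallel gripper is mounted at the origin on the work surface. World frame = base frame: x ahead of the robot, y to its left, z up, the work surface at z = 0. Lengths are in m, angles in rad, forces in N, time in s.
With the tool pointing down it reaches from about 0.3 to 0.775 m from the base axis. Payload 14.6 kg.
Tool frame: the origin (TCP) lies at the centre of the arm's flange, where the gripper is bolted on; the fingertips stand 199 mm ahead of it and the grasp point (between the pads) lies ctrl.tcp_to_grasp ahead of it (ctrl.tcp_to_grasp is the distance from the TCP to the grasp point, in m); z points along the fingers, y is the line along which they close (so a half turn about z gives the same grasp; the last joint's range is limited). The gripper opens to 94 mm and grips with 3 to 60 N. Pads are 16 mm wide; open, the fingers measure 119 mm over their backs; the gripper's body (75 mm by 177 mm) begins 78 mm behind the grasp point.
Start: joints at [-1.239, 0.3, 1.521, -0, 1.321, -0.067], TCP at [0.214, -0.507, 0.405] pointing down, gripper open.
Joint ranges: [-3.03, 3.03], [-0.79, 2.21], [0.23, 2.52], [-1.04, 4.18], [0, 3.07], [-2.55, 2.55]. Speed limits (rad/s): [2.22, 2.22, 2.57, 3.14, 3.14, 3.14].

INTERFACE

Orientations are given as [roll, pitch, yaw] about the fixed x, y, z axes, in that order (R = Rz(yaw) Ry(pitch) Rx(roll)).
In Python, from station import ctrl gives the robot as it stands. The module is installed in compiled form; this text tells all that it offers.
- The arm moves only by the shell command python3 -m jog 'ROWS' [OPENING] [FORCE]. ROWS is JSON, a list of rows, each a list of 6 numbers: the shift along the tool's x, y, z in cm, then the turn, a rotation vector about the tool's x, y, z in rad. In form: [[tx, ty, tz, ax, ay, az], ...]. A call has 1 to 8 rows; each row is the pose to reach, as a shift and turn from the pose commanded when the call began, along the tool's axes at that moment; what a row does not reach only later rows make up. A row lasts 1/10 s, in which the tool goes at most 50 mm and 8.59 degrees, less where a joint would pass 70% of its speed; a pose out of reach is approached as far as the arm can. A call with a gripper value outside its range is refused whole. OPENING is the opening in per cent of the stroke, from 0 (shut) to 100 (fully open), set as the call begins (- or left out, the last holds). The fingers move at their own pace and stop on an object; FORCE is the grip in N (left out, the last holds). Time passes only in rows, so rows that repeat a pose let the fingers close. It gives the time, the measured TCP pose, the force, the opening and the grip force at its end, in the units of the state.
- ctrl.get_obs(): the state, without advancing time (a new reading comes with each control period).
- ctrl.camera(name): name is "scene" or "top" or "wrist"; returns a dict with "img" (420x560x3 uint8, blue, green, red), "intrinsics" (3x3 intrinsics, pixels), "R" (3x3) and "t" (3): a world point X has camera coordinates R X + t. Camera axes: x right, y down, z forward; pixel columns grow to the right and rows downward; lengths in m; the calibration is good to about 2 mm. A picture is of the moment at which its call begins. There is no depth.
- ctrl.hand_in(): hands the job in; it is judged then, once.
The state is a dict: "time_s": time; "qpos": joint angles; "joint_vel": joint speeds; "tau": joint torques, N m; "ee_pos": TCP position; "eef_rot": TCP orientation; "force": force on the tool from outside, world axes, zero at the start; "moment": the same for the moment, N m; "grip_width": finger opening in m; "grip_force": force on a finger pad.
Only numpy, scipy, OpenCV 4.12 (cv2) and the standard library are available. Lean on these libraries where they do the work, as an engineer would, in place of code of your own. Each camera call takes 0.05 s, during which the arm holds its last target. There are 200 camera calls.

TASK

Set up the perfume-atomiser crimping jig: pull the black slide of the tube-length gauge out until its brass pointer stands level with the red rider, and let go of it. Then grip the black bar knob of the collet turret, turn it clockwise (seen from above) three clicks from rest to its third stop without running on to the fourth, and finish while still gripping and holding it there against its return spring. Leave the bottles, jar and screwdriver where they are.

Things in the scene. Friction and masses are not known exactly. Their poses are not given: they have to be found in the camera images.
- gauge: tube-length gauge, fixed on the table: aluminium bar 60 mm (its x) by 220 mm (its y) and 22 mm high, with a blue end block (18 mm along y, top 38 mm above the table) at its -y end. Origin under its centre on the table. The slide is pulled along the gauge's own +y
- slide_grip (a point): centre of the upright black fin of the slide, to be pinched from above: fin 30 mm along the gauge's x, 16 mm along its y, its foot 26 mm and its top 68 mm above the table; this point is 50 mm above the table
- slide_pointer (a point): tip of the slide's small brass pointer, 28 mm from the fin's centre toward the gauge's +x, level with it in y, 25 mm above the table
- slide (a joint): travel of the slide along the gauge's +y, m, 0 (home) to 0.12. A spring (1.2 to 3.6 N) pulls it home and a friction brake of 6 N keeps it where it is left, so pulling takes up to about 10 N and it stays when let go
- rider_mark (a point): the mark: middle of the red rider (8 mm wide along y) clipped on the gauge's +x edge, 25 mm above the table; the rider stands 35 mm above the table, 10 mm thick, from 30 to 41 mm off the gauge's middle line in x. Its axes are the gauge's. The pointer is level with it when both have the same y in the gauge's frame
- turret_base: turret, fixed on the table: blue plate 185 by 150 mm, white housing, a red index post (46 mm high) 90 mm from the axis on its own +x side. Origin on the table, on the turret's vertical axis
- knob_grip (a point): middle of the bar knob, on the turret's axis, 94 mm above the table: black bar 46 mm long, 14 mm thick, from 74 to 110 mm above the table. Its axes turn with the knob; the bar lies along its x. Under it is an aluminium disc of 150 mm diameter carrying five brass collets (tops 56 mm above the table) spaced 24 degrees
- turret_knob: the same bar knob, origin at the middle of its underside, 74 mm above the table; x along the bar
- turret (a joint): turn of knob and disc, rad, 0 at rest (white dot at the red post), growing clockwise from above, to 2.2. A stop every 24 degrees (0.419): the third at 1.257, third collet at the post. Return spring 0.11 N m at rest, 0.15 at the third stop, with a click ripple of 0.10 either way: hardest a quarter of the way to the next stop, easiest three quarters, then into the stop. Let go, it springs back to 0
- bottle_a: amber bottle, black cap, 30 mm diameter, 62 mm tall, origin under its centre; bystander, leave alone
- bottle_b: amber bottle, white dropper cap, 30 mm diameter, 78 mm tall, origin under its centre; bystander, leave alone
- bottle_c: amber bottle, white cap, 30 mm diameter, 62 mm tall, origin under its centre; bystander, leave alone
- bottle_d: clear bottle, yellow cap, 30 mm diameter, 62 mm tall, origin under its centre; bystander, leave alone
- bottle_e: amber bottle, black and white dropper cap, 30 mm diameter, 78 mm tall, origin under its centre; bystander, leave alone
- jar: low round jar, yellow lid, 44 mm diameter, 45 mm tall, origin under its centre; bystander, leave alone
- screwdriver: screwdriver lying flat, 150 mm long; bystander, leave alone
There are look-alikes about, which are no part of the job. Leave any brown look-alike of the turret_base alone.

How it is judged:
On the way, in this order (a step that is already met when the one before it is completed fails the run):
1. the slide's pointer is level with the red rider and the slide has been let go (y of slide_pointer in the frame of rider_mark between -0.0045 and 0.0045 m and contact force between the fingers and slide below 0.1 N), for 0.3 s.
2. the knob is held at its third stop (value of joint turret between 1.11664 and 1.39664 rad and velocity of joint turret between -0.15 and 0.15 rad/s and contact force between the fingers and turret_knob above 2 N), for 0.3 s.
At the end, for the whole second after the job is handed in: The program ends with the fingers still holding the bar knob (contact force over 2 N), the turret within 0.14 rad (8 degrees) of its third stop (1.257 rad) and still (under 0.15 rad/s), and the slide's pointer still level with the middle of the red rider to 4.5 mm (all of step 2 and y of slide_pointer in the frame of rider_mark between -0.0045 and 0.0045 m); the arm keeps its last pose, push and grip.
It fails at once if the knob is turned on past the third stop, more than half-way (1.51 rad) to the fourth (value of joint turret above 1.50796 rad).
It fails at once if a bottle, the jar or the screwdriver is moved more than 20 mm (distance of any of bottle_a, bottle_b, bottle_c, bottle_d, bottle_e, jar, screwdriver from where it was at the start of the episode above 0.02 m).
It also fails if it takes over 64 s, if anything falls off the work surface, if the arm or the gripper's body presses on something with over 40 N, if the wrist force passes 120 N, or if a joint passes its speed limit or range.

## Working session

There is one attempt and no reset: what is moved stays moved. The work goes in short steps, Python scripts to look and compute and a shell command to move; the robot and the scene stay as the last step left them, time stands still between calls to the robot, and variables do not carry over. Pictures are saved under pics/ and viewed, at most 10 in all, crops included, and the job is handed in when it is done.

```bash
mkdir -p pics; python3 - <<'E'
from station import ctrl
import cv2,json
o=ctrl.get_obs(); print({k:(o[k]) for k in ('time_s','ee_pos','eef_rot','grip_width')}, ctrl.tcp_to_grasp)
for n in ('scene','top'):
    c=ctrl.camera(n); cv2.imwrite(f'pics/{n}1.png',c['img']); print(n,c['intrinsics'],c['R'],c['t'])
E
```

```text
{'time_s': 0.0, 'ee_pos': array([ 0.21355876, -0.50679981,  0.40410669]), 'eef_rot': array([-3.14047749e+00, -9.29403196e-05,  3.98811726e-01]), 'grip_width': 0.09398763035508353} 0.1804
scene [[406.9617205    0.         280.06913932]
 [  0.         406.9617205  210.05238327]
 [  0.           0.           1.        ]] [[-0.49461975  0.86904068 -0.01093623]
 [ 0.52376541  0.2880155  -0.80169625]
 [-0.69355684 -0.40226282 -0.5976316 ]] [ 0.2836482  -0.19683347  1.27387558]
top [[462.8035815    0.         271.52227747]
 [  0.         462.8035815  207.85528666]
 [  0.           0.           1.        ]] [[-0.00549612 -0.99995126  0.00820215]
 [-0.9945608   0.00461297 -0.10405549]
 [ 0.10401258 -0.00872943 -0.99453767]] [-0.0228907   0.52509786  1.21782308]
```

View pics/top1.png

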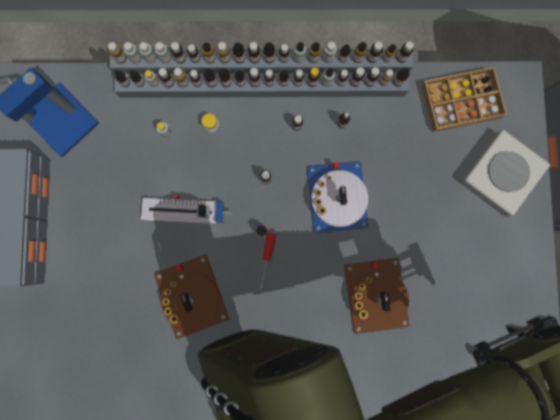

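View pics/scene1.png

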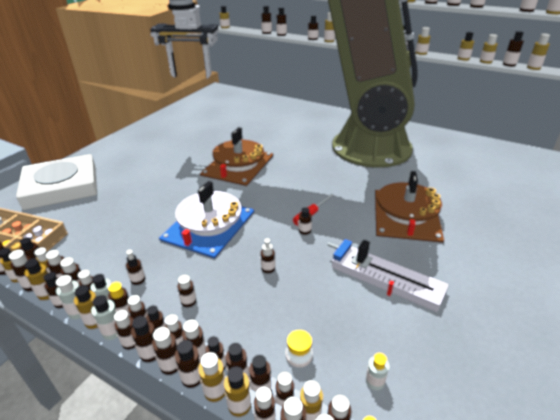

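The top view shows the gauge at about (182,210) with its blue end block on the right, the rider at (176,197) and the slide fin at (202,211). The blue turret is at (338,197) with its red post at (336,166). I'll zoom in on both.

```bash
cat > h.py <<'E'
import numpy as np
from station import ctrl
def proj(c,X):
    p=c['intrinsics']@(c['R']@np.asarray(X,float)+c['t']); return p[:2]/p[2]
def back(c,uv,z):
    d=c['R'].T@np.linalg.solve(c['intrinsics'],[uv[0],uv[1],1]); o=-c['R'].T@c['t']
    return o+d*(z-o[2])/d[2]
E
python3 - <<'E'
from h import *
import cv2
i=cv2.imread('pics/top1.png')
a=cv2.resize(i[185:235,130:240],None,fx=7,fy=7,interpolation=cv2.INTER_CUBIC)[:300]
b=cv2.resize(i[155:235,295:380],None,fx=5,fy=5,interpolation=cv2.INTER_CUBIC)[:]
a=cv2.resize(i[188:230,130:240],(770,294),interpolation=cv2.INTER_CUBIC)
b=cv2.resize(i[155:237,300:380],(298,306),interpolation=cv2.INTER_CUBIC)
out=np.zeros((600,770,3),np.uint8); out[:294]=a; out[294:600,:298]=b
cv2.imwrite('pics/crop1.png',out)
E
```

```text
(no output)
```

View pics/crop1.png

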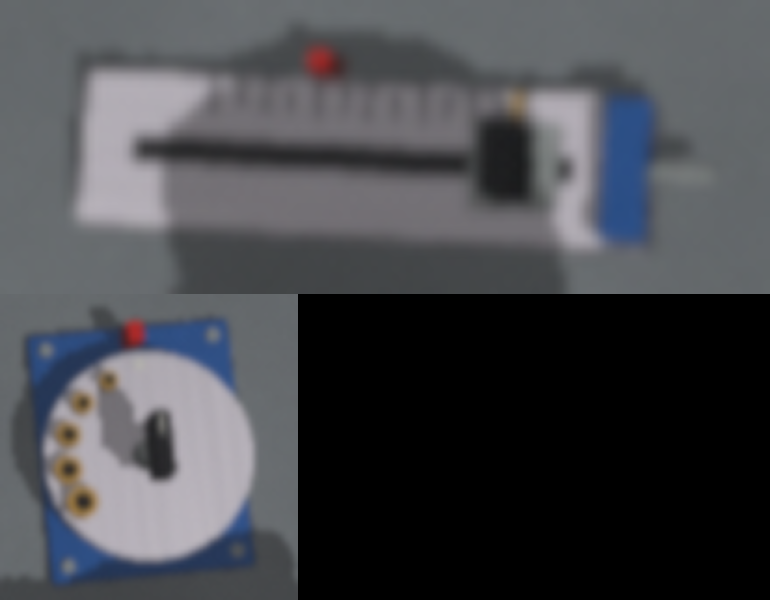

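The crop shows the gauge's left end edge running from (90,68) to (77,222), the rider at (321,60), the brass pointer tip at (518,95) and the fin top at (505,158). The turret disc is centred at (150,455), the post at (134,333), and the bar runs from (158,412) to (163,478).

```bash
python3 - <<'E'
from h import *
c=ctrl.camera('top'); np.set_printoptions(precision=4,suppress=True)
A=lambda u,v:(130+u/7-.5+.07,188+v/7-.43); B=lambda u,v:(300+u*80/298-.4,155+(v-294)*82/306-.4)
for n,p,z in [('endLT',A(90,68),.022),('endLB',A(77,222),.022),('blkRT',A(652,98),.038),('blkRB',A(648,243),.038),('rider',A(321,60),.035),('ptr',A(518,97),.025),('fin',A(505,158),.068),
 ('disc',B(150,455),.045),('post',B(134,333),.046),('knobtop',B(158,412),.11),('knobbot',B(163,478),.1),('plTL',B(25,335),.01),('plTR',B(225,318),.01),('plBR',B(255,563),.01),('plBL',B(52,583),.01)]:
    print(n,back(c,p,z))
c=ctrl.camera('scene')
for n,p,z in [('rider',(391,287),.025),('fin',(363,252),.05),('knob',(206,190),.1)]: print(n,back(c,p,z))
E
```

```text
endLT [0.5559 0.3232 0.022 ]
endLB [0.4963 0.3268 0.022 ]
blkRT [0.5413 0.1047 0.038 ]
blkRB [0.4859 0.106  0.038 ]
rider [0.5569 0.2316 0.035 ]
ptr [0.5435 0.1576 0.025 ]
fin [0.5156 0.1562 0.068 ]
disc [ 0.5494 -0.2075  0.045 ]
post [ 0.6376 -0.1977  0.046 ]
knobtop [ 0.5705 -0.2033  0.11  ]
knobbot [ 0.5266 -0.2074  0.1   ]
plTL [ 0.6435 -0.1223  0.01  ]
plTR [ 0.6557 -0.2708  0.01  ]
plBR [ 0.4741 -0.2882  0.01  ]
plBL [ 0.4602 -0.1395  0.01  ]
rider [0.563  0.2369 0.025 ]
fin [0.5231 0.1632 0.05  ]
knob [ 0.5536 -0.2008  0.1   ]
```

Both cameras roughly agree with the given sizes: the pull is about 75 mm, the gauge yaw is about -0.058 and the turret yaw about +0.094. Now I'll go above the fin.

```bash
python3 -m jog '[[53.7,-49.5,0,0,0,0.457],[53.7,-49.5,0,0,0,0.457],[53.7,-49.5,0,0,0,0.457],[53.7,-49.5,0,0,0,0.457],[53.7,-49.5,0,0,0,0.457],[53.7,-49.5,0,0,0,0.457],[53.7,-49.5,0,0,0,0.457],[53.7,-49.5,0,0,0,0.457]]' 40; python3 -c "
from station import ctrl;o=ctrl.get_obs();print(o['ee_pos'],o['eef_rot'],o['qpos'])"
```

```text
time_s: 1.0
ee_pos: [0.3778, -0.145, 0.4049]
eef_rot: [3.141, -0.001, -0.059]
force: [1.1, -1.2, -0.7]
grip_width: 0.0382
grip_force: 0.0
[ 0.37779426 -0.14499278  0.40487178] [ 3.14139163e+00 -5.24711887e-04 -5.85194510e-02] [-4.57025450e-01 -3.17366861e-02  1.89666915e+00  1.91631025e-05
  1.27609858e+00  1.17228482e+00]
```

```bash
python3 -m jog '[[12,-31,9,0,0,0],[12,-31,9,0,0,0],[12,-31,9,0,0,0],[12,-31,9,0,0,0],[12,-31,9,0,0,0],[12,-31,9,0,0,0],[12,-31,9,0,0,0],[12,-31,9,0,0,0]]' 40; python3 - <<'E'
from h import *
import cv2,pickle
np.set_printoptions(precision=4,suppress=True)
o=ctrl.get_obs();print(o['ee_pos'],o['eef_rot'])
c=ctrl.camera('wrist'); pickle.dump(c,open('w1.pkl','wb')); cv2.imwrite('pics/w1.png',c['img'])
print(proj(c,[.516,.158,.068]),proj(c,[.5569,.2316,.035]))
E
```

```text
time_s: 1.8
ee_pos: [0.516, 0.1591, 0.3125]
eef_rot: [3.141, 0.003, -0.054]
force: [0.2, -0.6, 0.6]
grip_width: 0.0377
grip_force: 0.0
[0.516  0.1591 0.3125] [ 3.1412  0.0026 -0.0545]
[282.3554 229.0354] [189.5045 173.2325]
```

View pics/w1.png

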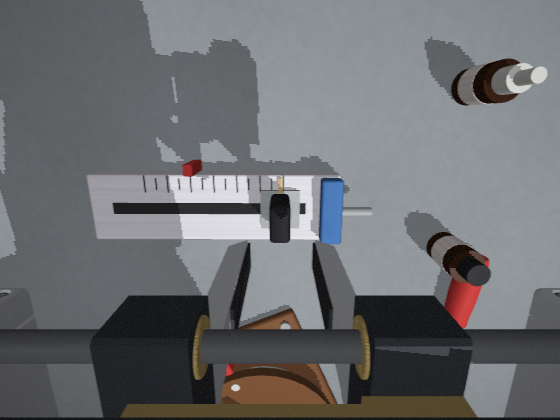

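The wrist view shows the fin at about (280,195 to 243), its brass pointer at (281,184) and the rider top at (192,168), with its front face at about (189,172). The fingers straddle the fin in column.

```bash
python3 - <<'E'
from h import *
import cv2,pickle
np.set_printoptions(precision=4,suppress=True)
c=pickle.load(open('w1.pkl','rb')); im=c['img'].astype(int)
hsv=cv2.cvtColor(c['img'],cv2.COLOR_BGR2HSV)
print('cam',-c['R'].T@c['t'])
g=np.array([.058,.998])
r=(hsv[...,1]>130)&((hsv[...,0]<8)|(hsv[...,0]>172)); r[:155]=0;r[180:]=0;r[:,:170]=0;r[:,215:]=0
v,u=np.nonzero(r); print('rider px',u.min(),u.max(),v.min(),v.max(),u.mean(),v.mean())
y=(hsv[...,1]>90)&(hsv[...,0]>12)&(hsv[...,0]<32); y[:170]=0;y[200:]=0;y[:,:265]=0;y[:,300:]=0
v,u=np.nonzero(y); print('ptr px',u.min(),u.max(),v.min(),v.max(),u.mean(),v.mean())
P=back(c,(u.mean(),v.min()+1),.025); print('ptr',P)
for n,p,z in [('rider top',(194,163.5),.035),('fintop',(280.5,228),.068),('blkR',(342,180),.038),('blkR',(342,242),.038),('endT',(88,176),.022),('endB',(97,239),.022)]:
    X=back(c,p,z); print(n,X,(X-P)[:2]@g)
s=c['img'][155:245,170:300]; cv2.imwrite('pics/w1c.png',cv2.resize(s,None,fx=6,fy=6,interpolation=cv2.INTER_NEAREST))
E
```

```text
cam [0.5953 0.1548 0.2927]
rider px 183 200 160 175 191.52789699570815 167.53648068669528
ptr px 279 281 178 193 279.62857142857143 186.0
ptr [0.5461 0.1584 0.025 ]
rider top [0.5646 0.2269 0.035 ] 0.0693788103438506
fintop [0.5169 0.1593 0.068 ] -0.000795904133786802
blkR [0.5448 0.1077 0.038 ] -0.05075340757859525
blkR [0.4907 0.1079 0.038 ] -0.05368179170732269
endT [0.5575 0.323  0.022 ] 0.16488992112943474
endB [0.4998 0.3277 0.022 ] 0.1662696749674164
```

View pics/w1c.png

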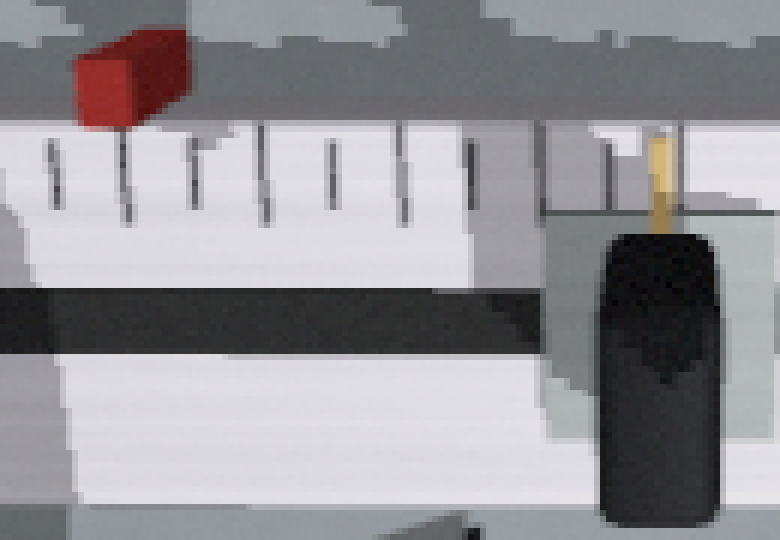

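In the zoom the rider's bright top face is centred at (187.5,170.5), its darker face being the -y side. The pointer tip is at (280.5,178) and the fin top is centred at (280,225).

```bash
python3 - <<'E'
from h import *
import pickle
np.set_printoptions(precision=4,suppress=True)
c=pickle.load(open('w1.pkl','rb'))
g=np.array([.058,.998])
P=back(c,(280.3,178),.025); F=back(c,(280,225),.068); R=back(c,(187,170),.035); print(P,F,R,(R-P)[:2]@g,(R-F)[:2]@g)
for u in (182.5,192.5): print(back(c,(u,170),.035))
E
```

```text
[0.5469 0.1578 0.025 ] [0.5193 0.1596 0.068 ] [0.5597 0.2333 0.035 ] 0.0760452466967841 0.07589294998171668
[0.5599 0.2369 0.035 ]
[0.5594 0.2288 0.035 ]
```

```bash
python3 -m jog '[[0.3,0,4,0,0,0],[0.3,0,6,0,0,0],[0.3,0,7.1,0,0,0],[0.3,0,7.1,0,0,0],[0.3,0,7.1,0,0,0]]' && python3 -m jog '[[0,0,0,0,0,0],[0,0,0,0,0,0],[0,0,0,0,0,0],[0,0,0,0,0,0],[0,0,0,0,0,0]]' 0 20
```

```text
time_s: 2.35
ee_pos: [0.5186, 0.1549, 0.2449]
eef_rot: [-3.141, -0.001, -0.059]
force: [0.3, -0.3, -0.3]
grip_width: 0.0382
grip_force: 0.0
time_s: 2.85
ee_pos: [0.5185, 0.1565, 0.2447]
eef_rot: [-3.139, -0.002, -0.058]
force: [1.0, 12.9, 3.9]
grip_width: 0.0155
grip_force: 20.0
```

```bash
python3 -m jog '[[0,-1,0,0,0,0],[0,-2.5,0,0,0,0],[0,-4,0,0,0,0],[0,-5.5,0,0,0,0],[0,-7,0,0,0,0],[0,-7.7,0,0,0,0],[0,-7.7,0,0,0,0],[0,-7.7,0,0,0,0]]'; python3 -m jog '[[0,0,0,0,0,0]]'
```

```text
time_s: 3.65
ee_pos: [0.523, 0.2327, 0.2447]
eef_rot: [-3.141, -0.002, -0.058]
force: [-1.3, 2.9, 6.6]
grip_width: 0.0156
grip_force: 20.0
time_s: 3.75
ee_pos: [0.523, 0.2326, 0.2448]
eef_rot: [-3.14, -0.002, -0.058]
force: [-1.6, 3.2, 6.3]
grip_width: 0.0159
grip_force: 20.0
```

```bash
python3 - <<'E'
from h import *
import cv2,pickle
c=ctrl.camera('wrist'); pickle.dump(c,open('w2.pkl','wb')); cv2.imwrite('pics/w2.png',c['img'])
E
```

```text
(no output)
```

View pics/w2.png

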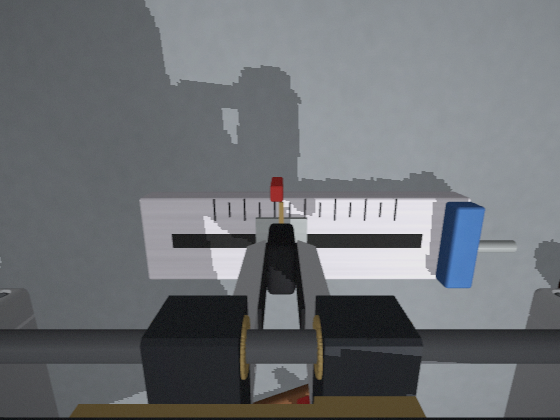

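The pointer at about (281,207) is a few pixels to the right of the rider top at (276,190), so it may be slightly short. I'll measure it.

```bash
cat > m.py <<'E'
from h import *
import cv2,pickle,sys
np.set_printoptions(precision=4,suppress=True)
c=pickle.load(open(sys.argv[1],'rb')); h=cv2.cvtColor(c['img'],cv2.COLOR_BGR2HSV)
print('cam',-c['R'].T@c['t'])
S,H,V=h[...,1],h[...,0],h[...,2]
r=(S>130)&((H<8)|(H>172)); y=(S>90)&(H>12)&(H<32)
for v in range(174,222):
    a=np.nonzero(r[v,240:330])[0]+240; b=np.nonzero(y[v,240:330])[0]+240
    print(v, (a.min(),a.max(),V[v,a].tolist()) if len(a) else '-', (b.min(),b.max()) if len(b) else '-') if len(a)+len(b) else None
E
python3 m.py w2.pkl | grep -v None
```

```text
cam [0.6024 0.228  0.2253]
177 (np.int64(273), np.int64(281), [102, 100, 100, 102, 100, 101, 101, 100, 99]) -
178 (np.int64(272), np.int64(281), [104, 103, 101, 100, 103, 101, 102, 102, 102, 99]) -
179 (np.int64(272), np.int64(281), [106, 101, 103, 104, 102, 101, 102, 103, 103, 98]) -
180 (np.int64(272), np.int64(281), [105, 102, 102, 102, 100, 100, 102, 101, 99, 100]) -
181 (np.int64(272), np.int64(281), [104, 103, 102, 103, 102, 102, 100, 101, 100, 98]) -
182 (np.int64(271), np.int64(281), [102, 103, 102, 99, 103, 104, 101, 102, 102, 100, 98]) -
183 (np.int64(271), np.int64(281), [104, 101, 104, 101, 102, 101, 103, 103, 101, 103, 96]) -
184 (np.int64(271), np.int64(282), [104, 102, 101, 102, 102, 103, 103, 102, 101, 102, 98, 96]) -
185 (np.int64(271), np.int64(282), [104, 101, 104, 102, 102, 99, 95, 98, 98, 97, 99, 96]) -
186 (np.int64(271), np.int64(282), [127, 135, 134, 135, 134, 135, 136, 135, 136, 137, 131, 110]) -
187 (np.int64(271), np.int64(282), [150, 150, 149, 149, 149, 150, 149, 149, 150, 149, 146, 127]) -
188 (np.int64(271), np.int64(282), [153, 155, 153, 154, 152, 154, 
[... 1334 characters left out ...]
3 - (np.int64(280), np.int64(282))
204 - (np.int64(280), np.int64(282))
205 - (np.int64(280), np.int64(282))
206 - (np.int64(280), np.int64(282))
207 - (np.int64(280), np.int64(282))
208 - (np.int64(280), np.int64(282))
209 - (np.int64(280), np.int64(282))
210 - (np.int64(280), np.int64(282))
211 - (np.int64(280), np.int64(282))
212 - (np.int64(280), np.int64(282))
213 - (np.int64(280), np.int64(282))
214 - (np.int64(280), np.int64(282))
215 - (np.int64(280), np.int64(282))
216 - (np.int64(280), np.int64(282))
217 - (np.int64(279), np.int64(282))
218 - (np.int64(279), np.int64(283))
219 - (np.int64(280), np.int64(282))
220 - (np.int64(279), np.int64(282))
221 - (np.int64(279), np.int64(282))
```

```bash
python3 - <<'E'
from h import *
import pickle
c=pickle.load(open('w2.pkl','rb'))
R=back(c,(276.2,193.5),.035);P=back(c,(281,203),.025);print(R,P,(R-P)[:2]@[.058,.998])
E
```

```text
[0.55940873 0.23364974 0.035     ] [0.55063582 0.23122755 0.025     ] 0.00292617239668882
```

```bash
python3 -m jog '[[0,-0.3,0,0,0,0],[0,-0.3,0,0,0,0],[0,-0.3,0,0,0,0],[0,-0.3,0,0,0,0]]'; python3 -m jog '[[0,0,0,0,0,0],[0,0,0,0,0,0],[0,0,0,0,0,0],[0,0,0,0,0,0],[0,0,0,0,0,0]]' 40;  python3 - <<'E'
from h import *
import cv2,pickle
c=ctrl.camera('wrist'); pickle.dump(c,open('w3.pkl','wb')); cv2.imwrite('pics/w3.png',c['img'])
E
python3 m.py w3.pkl | grep -v None | sed -n '1p;10p;20,26p;28,40p' | cut -c1-100
```

```text
time_s: 4.2
ee_pos: [0.5232, 0.2349, 0.2447]
eef_rot: [3.141, -0.001, -0.058]
force: [-2.8, -4.4, 7.8]
grip_width: 0.0157
grip_force: 20.0
time_s: 4.7
ee_pos: [0.523, 0.2352, 0.2436]
eef_rot: [3.142, 0.0, -0.058]
force: [-1.0, -1.3, -0.5]
grip_width: 0.0374
grip_force: 0.0
cam [0.6023 0.2306 0.224 ]
185 (np.int64(275), np.int64(285), [102, 107, 106, 107, 106, 105, 106, 106, 104, 104, 103]) -
195 (np.int64(274), np.int64(286), [128, 153, 156, 155, 155, 156, 155, 155, 153, 155, 155, 148, 125]
196 (np.int64(274), np.int64(286), [129, 152, 156, 155, 155, 155, 155, 155, 156, 155, 154, 150, 123]
197 (np.int64(275), np.int64(286), [152, 155, 155, 156, 157, 156, 155, 155, 156, 156, 149, 129]) -
198 (np.int64(275), np.int64(285), [151, 155, 154, 155, 154, 155, 156, 156, 154, 154, 147]) -
199 (np.int64(275), np.int64(285), [152, 155, 155, 155, 156, 154, 156, 154, 154, 154, 147]) -
200 (np.int64(275), np.int64(285), [149, 150, 150, 149, 150, 150, 149, 149, 148, 150, 144]) -
201 - (np.int64(282), np.int64(282))
203 - (np.int64(280), np.int64(283))
204 - (np.int64(280), np.int64(283))
205 - (np.int64(280), np.int64(283))
206 - (np.int64(280), np.int64(283))
207 - (np.int64(280), np.int64(283))
208 - (np.int64(280), np.int64(283))
209 - (np.int64(280), np.int64(283))
210 - (np.int64(280), np.int64(283))
211 - (np.int64(280), np.int64(283))
212 - (np.int64(280), np.int64(283))
213 - (np.int64(280), np.int64(283))
214 - (np.int64(280), np.int64(283))
215 - (np.int64(280), np.int64(283))
```

The pointer is now within about 1 mm and the slide is released. Next I'll rise and go above the turret.

```bash
python3 -m jog '[[0,0,-5,0,0,0],[0,0,-10,0,0,0],[5.2,43.9,-10,0,0,-0.152],[5.2,43.9,-10,0,0,-0.152],[5.2,43.9,-10,0,0,-0.152],[5.2,43.9,-10,0,0,-0.152],[5.2,43.9,-10,0,0,-0.152],[5.2,43.9,-10,0,0,-0.152]]' 55; python3 -c "
from station import ctrl;o=ctrl.get_obs();print(o['ee_pos'],o['eef_rot'],o['qpos'])"
```

```text
time_s: 5.55
ee_pos: [0.5405, -0.0629, 0.3439]
eef_rot: [3.142, -0.0, 0.094]
force: [1.1, -0.6, -0.1]
grip_width: 0.0516
grip_force: 0.0
[ 0.54052208 -0.06293565  0.34389489] [ 3.14152730e+00 -3.52728532e-04  9.38919726e-02] [-1.83226166e-01  3.44176863e-01  1.60967619e+00  3.62724338e-05
  1.18738245e+00  1.29366464e+00]
```

```bash
python3 -m jog '[[-0.5,14.3,0,0,0,0],[-0.5,14.3,0,0,0,0],[-0.5,14.3,0,0,0,0],[-0.5,14.3,0,0,0,0],[-0.5,14.3,0,0,0,0],[-0.5,14.3,0,0,0,0]]';  python3 - <<'E'
from h import *
import cv2,pickle
c=ctrl.camera('wrist'); pickle.dump(c,open('w4.pkl','wb')); cv2.imwrite('pics/w4.png',c['img'])
print(-c['R'].T@c['t'], proj(c,[.549,-.206,.11]),proj(c,[.549,-.206,.074]))
E
```

```text
time_s: 6.15
ee_pos: [0.5493, -0.2029, 0.3436]
eef_rot: [-3.141, 0.0, 0.095]
force: [0.4, 0.1, 0.8]
grip_width: 0.0516
grip_force: 0.0
[ 0.62835729 -0.19539902  0.3240286 ] [285.3454525  235.61395194] [284.75004441 220.3186848 ]
```

View pics/w4.png

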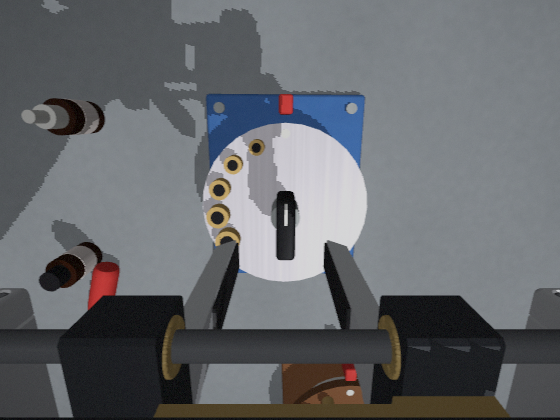

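The bar lies straight up the image at column 286 with its top centred near row 232, so it is aligned with the tool, and the post is at (287,104). I'll lower and then check.

```bash
python3 -m jog '[[0,0,3,0,0,0],[0,0,6,0,0,0],[0,0,6.8,0,0,0],[0,0,6.8,0,0,0],[0,0,6.8,0,0,0]]'; python3 -m jog '[[0,0,0,0,0,0],[0,0,0,0,0,0]]'
```

```text
time_s: 6.7
ee_pos: [0.5496, -0.2035, 0.2771]
eef_rot: [3.141, -0.001, 0.094]
force: [-0.2, 0.4, 0.7]
grip_width: 0.0517
grip_force: 0.0
time_s: 6.9
ee_pos: [0.5494, -0.2038, 0.2769]
eef_rot: [3.141, -0.002, 0.094]
force: [0.2, -0.2, -0.9]
grip_width: 0.052
grip_force: 0.0
```

```bash
python3 -m jog '[[0.1,0.2,0,0,0,0],[0.1,0.2,0,0,0,0],[0.1,0.2,0,0,0,0],[0.1,0.2,0,0,0,0],[0.1,0.2,0,0,0,0],[0.1,0.2,0,0,0,0],[0.1,0.2,0,0,0,0]]' 0 45; python3 -m jog '[[0,0,0,0,0,0]]'
```

```text
time_s: 7.6
ee_pos: [0.5504, -0.2058, 0.2757]
eef_rot: [3.141, -0.0, 0.094]
force: [0.1, -1.2, -1.5]
grip_width: 0.0138
grip_force: 45.0
time_s: 7.7
ee_pos: [0.5504, -0.2058, 0.2757]
eef_rot: [3.141, -0.0, 0.094]
force: [0.8, -2.0, 0.4]
grip_width: 0.0142
grip_force: 45.0
```

The knob is centred, with almost no side force. Now I'll turn it slowly.

```bash
python3 -m jog '[[0,0,0,0,0,0.08],[0,0,0,0,0,0.16],[0,0,0,0,0,0.24],[0,0,0,0,0,0.32],[0,0,0,0,0,0.40],[0,0,0,0,0,0.48],[0,0,0,0,0,0.56],[0,0,0,0,0,0.64]]'; python3 -m jog '[[0,0,0,0,0,0.08],[0,0,0,0,0,0.16],[0,0,0,0,0,0.24],[0,0,0,0,0,0.32],[0,0,0,0,0,0.40],[0,0,0,0,0,0.48]]';python3 -c "
from station import ctrl;o=ctrl.get_obs();print(o['moment'],o['qpos'])"
```

```text
time_s: 8.5
ee_pos: [0.5505, -0.2052, 0.2756]
eef_rot: [-3.141, 0.0, -0.549]
force: [0.7, 3.4, 0.4]
grip_width: 0.0138
grip_force: 45.0
time_s: 9.1
ee_pos: [0.5508, -0.2048, 0.2757]
eef_rot: [-3.14, 0.001, -1.029]
force: [6.3, 6.4, -1.6]
grip_width: 0.0134
grip_force: 45.0
[ 1.05098493 -1.01250554  0.11606771] [-4.18572928e-01  5.14449953e-01  1.53753485e+00  1.83053068e-03
  1.08916209e+00  2.18003461e+00]
```

```bash
python3 -m jog '[[0,0,0,0,0,0.05],[0,0,0,0,0,0.1],[0,0,0,0,0,0.134],[0,0,0,0,0,0.134],[0,0,0,0,0,0.134]]'; python3 - <<'E'
from h import *
import cv2,pickle
o=ctrl.get_obs();print(o['moment'],o['qpos'][5])
c=ctrl.camera('top'); pickle.dump(c,open('t2.pkl','wb'))
w=ctrl.camera('wrist'); pickle.dump(w,open('w5.pkl','wb'))
s=ctrl.camera('scene'); pickle.dump(s,open('s2.pkl','wb'))
out=np.vstack([cv2.resize(w['img'],(400,300)),np.zeros((300,400,3),np.uint8)])
a=cv2.resize(c['img'][150:240,295:385],(300,300),interpolation=cv2.INTER_CUBIC)
b=cv2.resize(s['img'][160:280,140:290],(400,320),interpolation=cv2.INTER_CUBIC)
out=np.zeros((600,800,3),np.uint8);out[:300,:400]=cv2.resize(w['img'],(400,300));out[300:,:300]=a;out[:320,400:]=b
cv2.imwrite('pics/c5.png',out)
E
```

```text
time_s: 9.6
ee_pos: [0.5509, -0.2048, 0.2757]
eef_rot: [-3.14, 0.001, -1.159]
force: [7.4, 5.1, -2.4]
grip_width: 0.0137
grip_force: 45.0
[ 1.10196175 -1.0319429   0.14856582] 2.3108499039850003
```

View pics/c5.png

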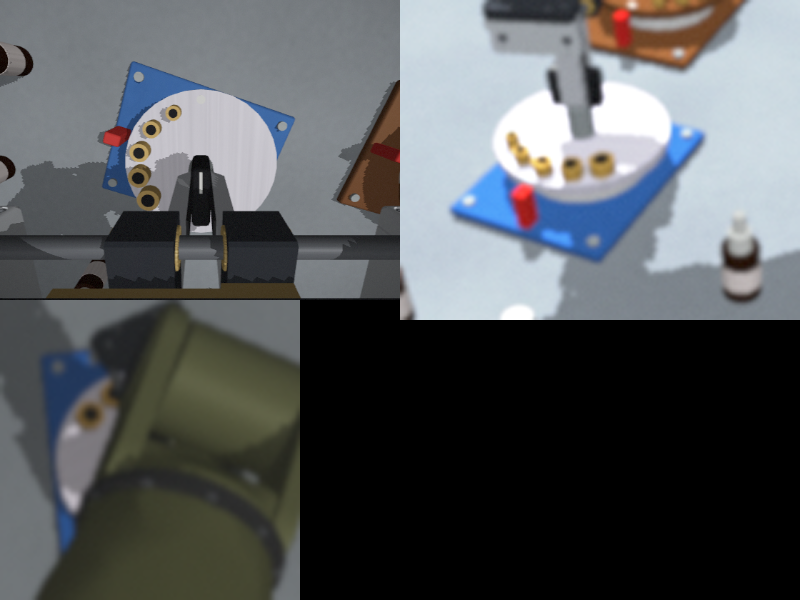

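The wrist view has the third collet, at about (140,153) in the crop, facing the red post at (115,137), and the bar is still in line with the pads. I'll check the angle numerically before handing in.

```bash
python3 - <<'E'
from h import *
import pickle
ax=np.array([.5500,-.206]); ang=lambda X:np.arctan2(*(X[:2]-ax)[::-1])
w4,w5=(pickle.load(open(f,'rb')) for f in('w4.pkl','w5.pkl'))
print('before',[round(ang(back(w4,p,.056)),3) for p in [(257,147),(233,165),(219,190),(217,217)]])
print('after',[round(ang(back(w5,(u*1.4,v*1.4),.056)),3) for u,v in [(173.5,113),(150.5,129.5),(139,152.5),(138,178.5)]])
o=ctrl.get_obs();print(o['grip_force'],o['joint_vel'].round(3),o['time_s'])
E
```

```text
before [np.float64(0.477), np.float64(0.895), np.float64(1.313), np.float64(1.725)]
after [np.float64(-0.725), np.float64(-0.306), np.float64(0.093), np.float64(0.515)]
45.009886622428894 [-0.001 -0.    -0.001 -0.001  0.    -0.   ] 9.75
```

```bash
python3 -m jog '[[0,0,0,0,0,0.02],[0,0,0,0,0,0.02],[0,0,0,0,0,0.02],[0,0,0,0,0,0.02],[0,0,0,0,0,0.02],[0,0,0,0,0,0.02],[0,0,0,0,0,0.02],[0,0,0,0,0,0.02]]'; python3 -c "
from station import ctrl; print(ctrl.hand_in())"
```

```text
time_s: 10.55
ee_pos: [0.5509, -0.2048, 0.2757]
eef_rot: [-3.14, 0.001, -1.179]
force: [6.0, 7.0, -2.4]
grip_width: 0.0139
grip_force: 45.0
the job is handed in; nothing more can be done
None
```

The job is handed in, with no verdict shown: the slide was released with its pointer about 1 mm from level with the rider, and the knob is still gripped at 45 N at its third stop, turned about 1.21–1.27 rad by camera and tool angle (target 1.257).

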